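# Lock the service cover of a rug-edge sewing machine

## Robot

A 7-joint arm with a two-finger parallel gripper is mounted at the origin on the work surface. World frame = base frame: x ahead of the robot, y to its left, z up, the work surface at z = 0. Lengths are in m, angles in rad, forces in N, time in s.
With the tool pointing down it reaches from about 0.425 to 0.875 m from the base axis. Payload 4.7 kg.
Tool frame: the origin (TCP) lies on the centre line of the jaws, within the pads' length; the fingertips stand 22 mm ahead of it and the grasp point (between the pads) lies 3 mm ahead of it; z points along the fingers, y is the direction in which the jaws open and shut (so a half turn about z gives the same grasp; the last joint's range is limited). The gripper opens to 87 mm and grips with 3 to 60 N. Pads are 19 mm wide; open, the fingers measure 117 mm over their backs; the gripper's body (75 mm by 190 mm) begins 51 mm behind the grasp point.
Start: joints at [1.346, 0.321, -0.07, 1.45, 0.023, 1.371, -0.057], TCP at [0.154, -0.632, 0.245] pointing down, gripper open.
Joint ranges: [-2.86, 2.86], [-0.3, 2.09], [-1.38, 1.24], [0.06, 2.45], [-1.56, 4.7], [0.09, 2.05], [-2.69, 2.69]. Speed limits (rad/s): [2.57, 2.57, 3.14, 3.14, 3.14, 3.14, 3.14].

## Interface

Orientations are given as a rotation vector (axis times angle).
In Python, from bench import ctrl, imaging, close_job, finder gives the robot as it stands. The module is installed in compiled form; this text tells all that it offers.
- The arm moves only by the shell command python3 -m jog 'ROWS' [FORCE]. ROWS is JSON, a list that holds one entry, the list of rows, each a list of 7 numbers: the shift along the tool's x, y, z in cm, then the turn, a rotation vector about the tool's x, y, z in degrees, then the finger opening in cm, from 0 to 8.7. In form: [[[dx, dy, dz, ax, ay, az, claw], ...]]. A call has 1 to 12 rows; each row shifts and turns the commanded pose from where the row before left it, along the tool's axes as they then stand; what a row does not reach is not made up. A row lasts 1/10 s, in which the tool goes at most 50 mm and 8.59 degrees, less where a joint would pass 70% of its speed; a pose out of reach is approached as far as the arm can. A call is refused whole if a number of a shift passes 5 or a number of a turn 8.59, either way. A call with a gripper value outside its range is refused whole. The fingers move at their own pace and stop on an object; FORCE is the grip in N (left out, the last holds). Time passes only in rows, so rows that do not move let the fingers close. It gives the time, the measured TCP pose, the force and the opening at its end, in the units of the state.
- ctrl.get_state(): the state, without advancing time (a new reading comes with each control period).
- imaging.get_image(name): name is "side" or "top"; returns a dict with "frame" (400x640x3 uint8, red, green, blue), "intrinsics" (3x3 intrinsics, pixels), "pose" (4x4, takes a point from camera to world coordinates). Camera axes: x right, y down, z forward; pixel columns grow to the right and rows downward; lengths in m; the calibration is good to about 2 mm. A picture is of the moment at which its call begins. There is no depth.
- close_job(): hands the job in, once; it reports no verdict.
Trained networks look in the newest picture that a camera, given by its name, has taken for a name from the list of things; names that differ only in an ending like _2 or _b are one class to them, and where a whole thing is asked for, a point or a joint stands for the part that bears it (a point fixed in the world has none). Each returns a list of dicts, best first, with "conf" (0 to 1); they miss things now and then, are a little off and sometimes report something else, mostly with a low value. They report only what shows in the picture. A call takes as long as a camera call. They do not tell look-alikes from the thing itself.
- finder.trace(label, camera): "region" (400x640 bool, what is visible of it) and "point" ([row, column] as shares, 0 to 1, of the picture: columns of its width, rows of its height, amid what is visible of it).
- finder.spot_point(label, camera): "point" ([row, column] as shares, 0 to 1, of the picture: columns of its width, rows of its height: a listed point, or the origin of a listed thing).
The state is a dict: "time": time; "joint_positions": joint angles; "qd": joint speeds; "joint_torque": joint torques, N m; "position": TCP position; "tool_rot": TCP orientation; "ft_force": force on the tool from outside, world axes, zero at the start; "torque": the same for the moment, N m; "grip_width": opening from 0.0 (shut) to 1.0 (fully open).
Only numpy, scipy, OpenCV 4.12 (cv2) and the standard library are available. Lean on these libraries where they do the work, as an engineer would, in place of code of your own. Each camera call takes 0.05 s, during which the arm holds its last target. There are 200 camera calls.

## Task

Lock the sewing machine's service cover: take the red-handled flat key out of its wooden stand, press its blade into the slot of the brass stud and turn the stud clockwise, pressing gently all the while, until you feel it drop into its catch with its head level with the rim. Then put the key back upright in its stand, fully home, and let go. Never force the key on the machine, and leave the oil bottle, the thread cone and the white tub where they are.

Things in the scene. Friction and masses are not known exactly. Their poses are not given: they have to be found in the camera images.
- machine: Green rug-edge sewing machine, fixed to the table, body 220 (x) by 320 (y) by 84 mm high; origin on the table under its centre, z up. An aluminium service cover with its top 90 mm above the table lies on its -y half, the stud stands in it at x -10, y -70 mm. The sewing head on the +y half (y from 70 mm) rises to 155 mm.
- stud_slot (a point): Centre of the top of the brass stud's round head (36 mm across), at the mouth of its slot; it moves with the stud. x runs along the slot, z up along the stud's axis. The slot is 4.5 mm wide, 6 mm deep and open at both ends; its floor is black. The head moves in a dark steel ring (40 mm inside, 49 mm outside, 9 mm high above the cover); unlocked, the head stands 7 mm above the ring's rim. The rim is 99 mm above the table.
- stud_press (a joint): How far the stud is pushed down, m: 0 at first, about 0.0035 with its lug on the ledge inside, about 0.007 in the catch. A sprung detent holds it up at first and down in the catch: some 12 N push it to the ledge, about as much pulls it out of the catch; while turning 8 to 10 N are enough. It turns more than 0.2 rad only when down on the ledge.
- stud_turn (a joint): How far it is turned, rad, clockwise from above; 0 to 0.1 at first. Some 0.05 N m turn it. The lug slides on the ledge and, if still pressed, falls some 3.5 mm into the catch, anywhere between about 0.75 and 1.45 rad (it differs each time); a hard stop follows within 0.2 rad: feel for the drop. Key and stud bear about 30 N, press and the twist at both blade edges added up.
- key_grip (a point): Centre of the key's red handle. The handle is a block 26 (x) by 18 (y) by 50 mm high (z, up when the key stands in the stand). Below it come a steel flange (32 mm across, 4 mm thick, its underside 29 mm below this point), a round shank 10 mm thick and the blade: 22 mm wide along x, 3 mm thick along y, its lower edge 65 mm below this point. Key mass about 150 g. Front and back are alike.
- stand_hole0 (a point): Centre of the mouth of the hole in the top of the wooden key stand (65 by 65 by 45 mm high, fixed to the table); x along the long side of the hole, z up. The hole is 28 (x) by 16 mm (y) and goes through. The key's flange rests on the stand's top, so that key_grip is 29 mm above this point, the blade along the hole's x.
- oil: Oil bottle with red cap, 48 mm across, 110 mm high, loose; origin under its centre. Leave it alone.
- cone: Blue thread cone, 72 mm across, 110 mm high, loose; origin under its centre. Leave it alone.
- tub: White lidded tub with a blue lid, 110 (x) by 76 by 42 mm high, loose; origin under its centre. Leave it alone.
Not all that is in view belongs to the job. There is more than one size of the part that bears key_grip; the job needs the larger.

How it is judged:
On the way, in this order (a step that is already met when the one before it is completed fails the run):
1. the key is out of its stand (distance between key_grip and stand_hole0 above 0.09 m), for 0.1 s.
2. the stud, pressed down, is being turned with the key (contact force between key and machine above 1 N and value of joint stud_turn above 0.5 rad and value of joint stud_press above 0.002 m), for 0.05 s.
3. the stud has dropped into its catch (value of joint stud_turn above 0.7 rad and value of joint stud_press above 0.0055 m), for 0.1 s.
At the end, for the whole second after the job is handed in: The stud is turned more than 0.7 rad and is at least 5.5 mm down, in its catch (fully down is about 7 mm); the key stands in its stand at rest, within 10 mm of the hole's centre, within 4 mm of fully home and within 0.12 rad of upright (all of step 3 and horizontal distance between key_grip and stand_hole0 below 0.01 m and z of key_grip in the frame of stand_hole0 below 0.033 m and angle between key_grip's own z axis and vertical below 0.12 rad and linear speed of key below 0.02 m/s); the robot touches nothing.
It fails at once if the key is pressed or twisted against the machine with more than 32 N (contact force between key and machine above 32 N).
It fails at once if the fingers or the arm push on the machine with more than 20 N (contact force between any of the fingers, the arm and machine above 20 N).
It fails at once if the oil bottle, thread cone or tub is moved more than 20 mm (distance of any of oil, cone, tub from where it was at the start of the episode above 0.02 m).
It also fails if it takes over 72 s, if anything falls off the work surface, if the arm or the gripper's body presses on something with over 40 N, if the wrist force passes 120 N, or if a joint passes its speed limit or range.

## Working session

There is one attempt and no reset: what is moved stays moved. The work goes in short steps, Python scripts to look and compute and a shell command to move; the robot and the scene stay as the last step left them, time stands still between calls to the robot, and variables do not carry over. Pictures are saved under pics/ and viewed, about 8 in all and at most 12, crops included, and the job is handed in when it is done.

```bash
mkdir -p pics
python3 - <<'E'
from bench import ctrl, imaging, finder
import cv2,numpy as np
s=ctrl.get_state();print({k:np.round(v,3).tolist() for k,v in s.items()})
for c in("side","top"):
    d=imaging.get_image(c);cv2.imwrite(f"pics/{c}0.png",d["frame"][:,:,::-1])
    print(c,d["intrinsics"].tolist(),np.round(d["pose"],4).tolist())
    for l in("machine","stud_slot","key_grip","stand_hole0","oil","cone","tub"):
        print(l,[(round(r["conf"],2),np.round(np.array(r["point"])*[400,640],1).tolist()) for r in finder.spot_point(l,c)])
E
```

```text
{'time': 0.0, 'joint_positions': [1.346, 0.322, -0.07, 1.452, 0.023, 1.371, -0.057], 'qd': [-0.001, 0.001, -0.0, 0.001, -0.0, -0.001, -0.0], 'joint_torque': [-0.0, -49.129, -0.404, -31.253, -0.064, 0.044, 0.0], 'position': [0.154, -0.631, 0.243], 'tool_rot': [-3.117, -0.374, 0.0], 'ft_force': [-0.933, -0.003, 0.235], 'torque': [0.008, 0.009, 0.054], 'grip_width': 0.999}
side [[466.50489902590664, 0.0, 324.6255473935704], [0.0, 466.50489902590664, 202.1568679222763], [0.0, 0.0, 1.0]] [[-0.9754, -0.1112, 0.1903, 0.4353], [-0.2204, 0.4694, -0.855, 0.7013], [0.0057, -0.8759, -0.4824, 0.5552], [0.0, 0.0, 0.0, 1.0]]
machine [(0.94, [343.1, 300.3])]
stud_slot [(0.64, [262.7, 312.5])]
key_grip [(0.87, [212.4, 400.7]), (0.71, [217.2, 362.8])]
stand_hole0 [(0.96, [220.5, 402.4])]
oil [(0.94, [240.2, 266.4])]
cone [(0.69, [205.4, 293.3])]
tub [(0.92, [192.1, 405.4])]
top [[387.3118717369113, 0.0, 322.35745892052034], [0.0, 387.3118717369113, 197.89449793783052], [0.0, 0.0, 1.0]] [[0.0296, -0.9877, 0.1535, 0.5038], [-0.9993, -0.0325, -0.0167, -0.104], [0.0215, -0.1529, -0.988, 0.8659], [0.0, 0.0, 0.0, 1.0]]
machine [(0.93, [212.5, 187.1])]
stud_slot [(0.76, [211.9, 199.8])]
key_grip [(0.68, [280.0, 341.9]), (0.51, [236.4, 340.1])]
stand_hole0 []
oil [(0.81, [155.3, 312.0])]
cone [(0.62, [161.7, 375.6])]
tub [(0.97, [276.9, 434.6])]
```

View pics/side0.png

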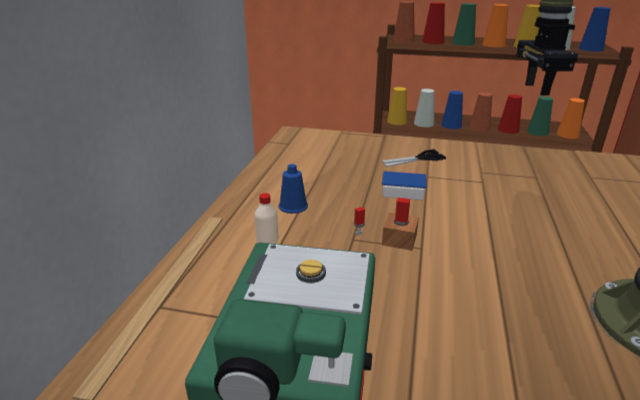

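View pics/top0.png

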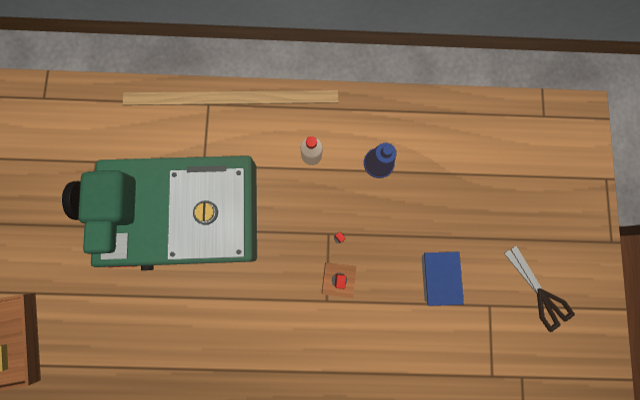

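The side view has the standing key at about (row 212, col 400), a smaller loose key at (217, 360), and the stud at (268, 311). In the top view the stand and key are at (280, 340), the small decoy at (237, 340) and the stud at (212, 205).

```bash
cat > h.py <<'E'
from bench import ctrl, imaging, finder
import cv2,numpy as np
def cam(c):
    d=imaging.get_image(c); return d["frame"],np.array(d["intrinsics"]),np.array(d["pose"])
def ray(K,T,rc):
    v=T[:3,:3]@np.linalg.inv(K)@[rc[1],rc[0],1]; return T[:3,3],v/np.linalg.norm(v)
def tri(*rs):
    A=sum(np.eye(3)-np.outer(v,v) for o,v in rs);b=sum((np.eye(3)-np.outer(v,v))@o for o,v in rs)
    p=np.linalg.solve(A,b); return p,[round(float(np.linalg.norm(np.cross(p-o,v)))*1e3,1) for o,v in rs]
def atz(r,z): return r[0]+r[1]*(z-r[0][2])/r[1][2]
def proj(K,T,p):
    q=K@(T[:3,:3].T@(np.asarray(p)-T[:3,3])); return q[1]/q[2],q[0]/q[2]
def blob(m):
    r,c=np.nonzero(m); return r.mean(),c.mean(),len(r)
E
python3 - <<'E'
from h import *
C={c:cam(c) for c in("side","top")}
def P(a,b): return tri(ray(*C["side"][1:],a),ray(*C["top"][1:],b))
for l,s,t in(("key",(212.4,400.7),(280,341.9)),("small",(217.2,362.8),(236.4,340.1)),("oil",(240.2,266.4),(155.3,312)),("cone",(205.4,293.3),(161.7,375.6)),("tub",(192.1,405.4),(276.9,434.6)),("slot",(268,311),(212,205)),("slotnet",(262.7,312.5),(211.9,199.8)),("mach",(343.1,300.3),(212.5,187.1))):
    p,e=P(s,t);print(l,np.round(p,4),e)
for c,boxes in(("side",((245,280,295,330),(190,250,370,425))),("top",((195,230,190,222),(258,302,318,362)))):
    f=C[c][0]; h=cv2.cvtColor(f,cv2.COLOR_RGB2HSV)
    a,b,cc,d=boxes[0]; m=np.zeros(h.shape[:2],bool); m[a:b,cc:d]=True
    y=m&(h[...,0]>12)&(h[...,0]<35)&(h[...,1]>110)&(h[...,2]>90)
    print(c,"brass",blob(y))
    a,b,cc,d=boxes[1]; m[:]=0; m[a:b,cc:d]=True
    r=m&((h[...,0]<5)|(h[...,0]>172))&(h[...,1]>190)&(h[...,2]>80)
    print(c,"red",blob(r),cv2.minAreaRect(np.argwhere(r)[:,::-1].astype(np.float32)))
out=[]
for c,a,b,cc,d in(("side",246,290,286,336),("top",192,232,182,228),("side",190,250,370,430),("top",258,302,315,365)):
    out.append(cv2.resize(C[c][0][a:b,cc:d],(400,300),interpolation=cv2.INTER_CUBIC))
im=np.vstack([np.hstack(out[:2]),np.hstack(out[2:])]);cv2.imwrite("pics/crop.png",im[:,:,::-1])
for l in("machine","key_grip","tub"):
  print(l,[r["conf"] for r in finder.trace(l,"top")])
E
```

```text
key [ 0.4623 -0.1622  0.0644] [1.3, 1.3]
small [ 0.5464 -0.1583  0.044 ] [3.9, 3.9]
oil [ 0.7385 -0.0917 -0.0022] [1.2, 1.2]
cone [ 0.7232 -0.2379  0.0068] [1.7, 1.7]
tub [ 0.467  -0.3698  0.0064] [3.4, 3.4]
slot [0.5874 0.1142 0.1002] [0.4, 0.4]
slotnet [0.5845 0.1197 0.1153] [0.7, 0.7]
mach [0.5923 0.1813 0.0013] [3.0, 3.0]
side brass (np.float64(263.87278106508876), np.float64(311.73372781065086), 338)
side red (np.float64(209.6201550387597), np.float64(402.1046511627907), 258) ((401.9283142089844, 209.60922241210938), (12.034648895263672, 22.375099182128906), 6.709836959838867)
top brass (np.float64(211.6288209606987), np.float64(203.50218340611355), 229)
top red (np.float64(282.1162790697674), np.float64(340.04651162790697), 43) ((340.0, 281.5), (13.0, 8.0), 90.0)
machine [0.95]
key_grip [0.65, 0.52]
tub [0.87, 0.25]
```

View pics/crop.png

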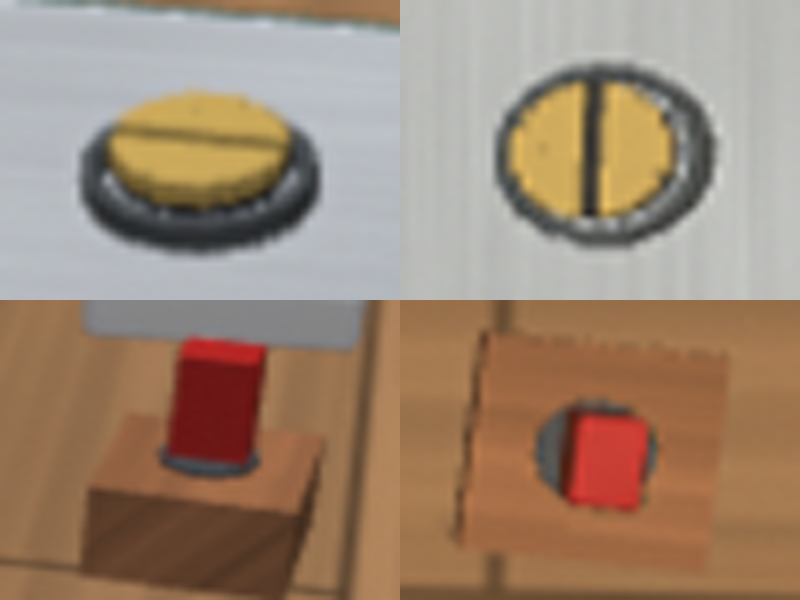

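Crop: the slot runs almost straight along image rows, centred at about (211.6, 204). The key's long side is also along rows, with the handle top centred at about (281.7, 341.2). The stand is turned about 5–6° in the image.

Run:
```python
from h import *
C={c:cam(c) for c in("side","top")}
S=lambda rc: ray(*C["side"][1:],rc); T=lambda rc: ray(*C["top"][1:],rc)
t=lambda x,y,r0,c0,sx,sy,ox,oy:(r0+(y-oy)/sy,c0+(x-ox)/sx)
top1=lambda x,y:t(x,y,192,182,400/46,7.5,400,0); top2=lambda x,y:t(x,y,258,315,8,300/44,400,300)
s1=lambda x,y:t(x,y,246,286,8,300/44,0,0); s2=lambda x,y:t(x,y,190,370,400/60,5,0,300)
print("stud",tri(T(top1(591.5,147)),S(s1(199,140))), atz(T(top1(591.5,147)),.106))
a=atz(T(top1(592,215)),.103)-atz(T(top1(596,80)),.103); print("slot yaw",np.degrees(np.arctan2(a[1],a[0])))
print("keytop",tri(T(top2(609,461)),S(s2(223,349))),atz(T(top2(609,461)),.099))
q=[atz(T(top2(*p)),.045)[:2] for p in((485,333),(728,355),(705,575),(460,545))];print("stand",np.round(q,4),np.mean(q,0))
for i in range(4):
    d=q[(i+1)%4]-q[i];print(np.degrees(np.arctan2(d[1],d[0])),np.linalg.norm(d))
qs=[atz(S(s2(*p)),.045)[:2] for p in((130,414),(325,438),(300,512),(90,487))];print("stand side",np.round(qs,4),np.mean(qs,0))
for i in range(4):
    d=qs[(i+1)%4]-qs[i];print(np.degrees(np.arctan2(d[1],d[0])),np.linalg.norm(d))
k=[atz(T(top2(*p)),.099)[:2] for p in((580,415),(648,420),(638,508),(571,505))]
for i in range(4):
    d=k[(i+1)%4]-k[i];print("key",np.degrees(np.arctan2(d[1],d[0])),np.linalg.norm(d))
```

```text
stud (array([0.58749657, 0.11507355, 0.10381317]), [0.2, 0.2]) [0.58705553 0.11440786 0.106     ]
slot yaw -177.09693350072453
keytop (array([ 0.46002771, -0.15842805,  0.09681912]), [0.4, 0.4]) [ 0.45979977 -0.15829711  0.099     ]
stand [[ 0.4942 -0.1288]
 [ 0.4894 -0.1926]
 [ 0.4236 -0.1877]
 [ 0.4307 -0.1242]] [ 0.45948186 -0.15830551]
-94.30055694901257 0.06391768841346869
175.75922101458286 0.06601510818336823
83.61755090655609 0.06391661162210882
-4.19967897395712 0.06369321614195426
stand side [[ 0.4884 -0.1887]
 [ 0.4252 -0.1825]
 [ 0.4298 -0.121 ]
 [ 0.4943 -0.1255]] [ 0.45941218 -0.15443549]
174.48108119261022 0.06348792494757849
85.71090537652746 0.061694576937863156
-3.9801793140780446 0.06472078162664964
-95.41536255667432 0.06341840592455433
key -93.19633890606119 0.01661295062191006
key 175.51923293564354 0.024669509192627552
key 88.66638954185262 0.01625189151897497
key -3.613309871430119 0.025192245829735446
```

```bash
python3 -m jog '[[[0,0,-0.5,0,0,-8.5,8.7],[0,0,0,0,0,-8.5,8.7],[0,0,0,0,0,-8.5,8.7],[0,0,0,0,0,-8.5,8.7],[0,0,0,0,0,-8.5,8.7],[0,0,0,0,0,-8.5,8.7],[0,0,0,0,0,-8.5,8.7],[0,0,0,0,0,-8.5,8.7],[0,0,0,0,0,-8.5,8.7],[0,0,0,0,0,-8.5,8.7]]]'
```

```text
time: 2.15
position: [0.1536, -0.6316, 0.2496]
tool_rot: [2.04, 2.389, -0.0]
ft_force: [-0.9, -0.5, 0.5]
grip_width: 0.997
```

```bash
python3 -m jog '[[[0,0,0,0,0,-8.55,8.7],[0,0,0,0,0,-8.55,8.7],[0,0,0,0,0,-8.55,8.7],[0,0,0,0,0,-8.55,8.7],[0,0,0,0,0,-8.55,8.7],[0,0,0,0,0,-8.55,8.7],[0,0,0,0,0,-8.55,8.7],[0,0,0,0,0,-8.55,8.7],[0,0,0,0,0,-8.4,8.7],[0,0,0,0,0,0,8.7]]]' && python3 -m jog '[[[-2.25,4.12,0,0,0,0,8.7],[-2.25,4.12,0,0,0,0,8.7],[-2.25,4.12,0,0,0,0,8.7],[-2.25,4.12,0,0,0,0,8.7],[-2.25,4.12,0,0,0,0,8.7],[-2.25,4.12,0,0,0,0,8.7],[-2.25,4.12,0,0,0,0,8.7],[-2.25,4.12,0,0,0,0,8.7],[-2.25,4.12,0,0,0,0,8.7],[-2.25,4.12,0,0,0,0,8.7],[-2.25,4.12,0,0,0,0,8.7],[-2.25,4.12,0,0,0,0,8.7]]]'; python3 -c "
from bench import ctrl;print(ctrl.get_state()['joint_positions'])"
```

```text
time: 3.15
position: [0.1536, -0.6316, 0.2496]
tool_rot: [0.124, 3.139, -0.0]
ft_force: [-0.3, -0.2, -0.4]
grip_width: 1.0
time: 4.35
position: [0.4626, -0.1584, 0.25]
tool_rot: [0.13, 3.138, -0.003]
ft_force: [0.3, 0.2, -0.6]
grip_width: 0.998
[ 1.20035244  0.00578465 -0.91659877  1.80442036  0.00619964  1.3324522
  1.77056815]
```

```bash
python3 -m jog '[[[0.3,0,2.5,0,0,0,8.7],[0,0,2.5,0,0,0,8.7],[0,0,2.5,0,0,0,8.7],[0,0,2.5,0,0,0,8.7],[0,0,2.5,0,0,0,8.7],[0,0,2.5,0,0,0,8.7],[0,0,2,0,0,0,8.7],[0,0,0,0,0,0,6],[0,0,0,0,0,0,3],[0,0,0,0,0,0,0.5],[0,0,0,0,0,0,0.5],[0,0,0,0,0,0,0.5]]]' 40; python3 -m jog '[[[0,0,0,0,0,0,0.5],[0,0,0,0,0,0,0.5],[0,0,0,0,0,0,0.5],[0,0,0,0,0,0,0.5]]]'
python3 - <<'E'
from h import *
s=cam("side")[0][160:260,340:460];t=cam("top")[0][220:320,280:400]
cv2.imwrite("pics/g.png",cv2.resize(np.hstack([s,t]),(800,333),interpolation=cv2.INTER_CUBIC)[:,:,::-1])
E
```

```text
time: 5.55
position: [0.4594, -0.1601, 0.0804]
tool_rot: [0.125, 3.138, -0.002]
ft_force: [0.1, 0.2, -0.8]
grip_width: 0.634
time: 5.95
position: [0.4588, -0.1598, 0.0795]
tool_rot: [-0.124, -3.139, 0.0]
ft_force: [-0.5, -0.7, 0.5]
grip_width: 0.266
```

View pics/g.png

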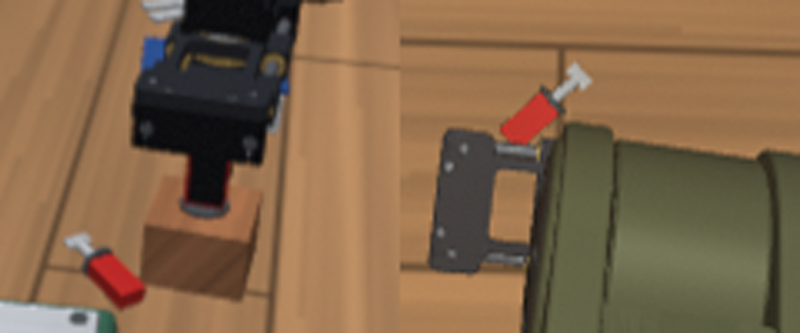

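The key handle is between the fingers. The small decoy, which had been standing, now lies beside the stand. It isn't part of the job and won't be in the way. I'll finish closing and lift.

```bash
python3 -m jog '[[[0,0,0,0,0,0,0.5],[0,0,0,0,0,0,0.5],[0,0,0,0,0,0,0.5],[0,0,0,0,0,0,0.5]]]' 50; python3 -m jog '[[[0,0,0,0,0,0,0.5],[0,0,-1,0,0,0,0.5],[0,0,-2,0,0,0,0.5],[0,0,-2.5,0,0,0,0.5],[0,0,-2.5,0,0,0,0.5],[0,0,-2.5,0,0,0,0.5],[0,0,-2.5,0,0,0,0.5],[0,0,-1,0,0,0,0.5],[0,0,0,0,0,0,0.5],[0,0,0,0,0,0,0.5]]]'
```

```text
time: 6.45
position: [0.4588, -0.1597, 0.0795]
tool_rot: [-0.124, -3.139, -0.0]
ft_force: [0.1, 0.3, 0.9]
grip_width: 0.202
time: 7.45
position: [0.4582, -0.1597, 0.2187]
tool_rot: [-0.124, -3.138, -0.0]
ft_force: [-1.4, -0.0, -1.9]
grip_width: 0.202
```

```bash
python3 -m jog '[[[-1.07,2.84,0,0,0,0,0.5],[-1.07,2.84,0,0,0,0,0.5],[-1.07,2.84,0,0,0,0,0.5],[-1.07,2.84,0,0,0,0,0.5],[-1.07,2.84,0,0,0,0,0.5],[-1.07,2.84,0,0,0,0,0.5],[-1.07,2.84,0,0,0,0,0.5],[-1.07,2.84,0,0,0,0,0.5],[-1.07,2.84,0,0,0,0,0.5],[-1.07,2.84,0,0,0,-7,0.5],[0,0,1,0,0,0,0.5],[0,0,1,0,0,0,0.5]]]';python3 -m jog '[[[0,0,1,0,0,0,0.5],[0,0,0,0,0,0,0.5],[0,0,0,0,0,0,0.5]]]'
python3 - <<'E'
from h import *
f,K,T=cam("side");p=np.array(ctrl.get_state()["position"]);print(p,proj(K,T,p-[0,0,.0705]),ctrl.get_state()["joint_positions"])
s=f[210:310,260:380];t=cam("top")[0][160:260,140:260]
cv2.imwrite("pics/s.png",cv2.resize(np.hstack([s,t]),(800,333),interpolation=cv2.INTER_CUBIC)[:,:,::-1])
E
```

```text
time: 8.65
position: [0.587, 0.1158, 0.1973]
tool_rot: [0.07, -3.138, -0.001]
ft_force: [-0.8, -0.4, -1.6]
grip_width: 0.209
time: 8.95
position: [0.5876, 0.1135, 0.189]
tool_rot: [0.065, -3.14, 0.001]
ft_force: [-0.8, -0.4, -1.6]
grip_width: 0.204
[0.58795953 0.11394459 0.18959424] (np.float64(258.3179705906471), np.float64(310.8109401638766)) [ 0.59399461  0.43335486 -1.05129039  1.62908938  0.38779636  1.30690082
  1.09178454]
```

View pics/s.png

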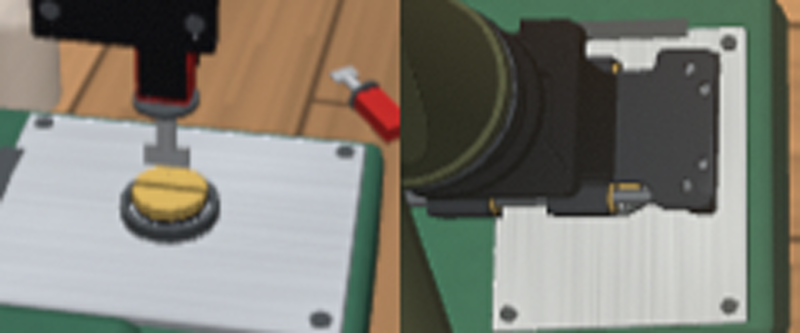

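The blade hangs over the brass head: blade edge at crop (167, 165), head at (170, 190), roughly centred and parallel. I'll go down by feel.

```bash
python3 -m jog '[[[0,0.05,0.4,0,0,-0.5,0.5],[0,0,0.4,0,0,0,0.5],[0,0,0.2,0,0,0,0.5],[0,0,0,0,0,0,0.5]]]';  for i in 1 2 3; do python3 -m jog '[[[0,0,0.1,0,0,0,0.5],[0,0,0,0,0,0,0.5]]]'; done
```

```text
time: 9.45
position: [0.5876, 0.1153, 0.1791]
tool_rot: [0.082, -3.14, 0.0]
ft_force: [0.1, 0.1, -2.0]
grip_width: 0.203
time: 9.65
position: [0.5878, 0.1155, 0.1785]
tool_rot: [0.082, -3.14, 0.0]
ft_force: [0.6, -0.1, -1.7]
grip_width: 0.209
time: 9.85
position: [0.5878, 0.1155, 0.1774]
tool_rot: [0.082, -3.14, 0.0]
ft_force: [-0.3, -0.6, -1.2]
grip_width: 0.205
time: 10.05
position: [0.5879, 0.1155, 0.1766]
tool_rot: [-0.082, 3.14, -0.0]
ft_force: [-0.2, 0.7, -2.1]
grip_width: 0.206
```

```bash
for i in 1 2 3; do python3 -m jog '[[[0,0,0.06,0,0,0,0.5],[0,0,0,0,0,0,0.5]]]' | grep -E "pos|force"; done
```

```text
position: [0.5879, 0.1155, 0.1762]
ft_force: [0.0, -0.5, 0.1]
position: [0.588, 0.1155, 0.1756]
ft_force: [-0.4, -0.4, 2.5]
position: [0.588, 0.1155, 0.1749]
ft_force: [-0.1, 1.0, 3.2]
```

Contact is on the head's top at TCP z of about 0.176, not in the slot. I'll sweep toward −y, where the slot estimate lies.

```bash
for i in 1 2 3 4 5; do python3 -m jog '[[[0,-0.05,0,0,0,0,0.5],[0,0,0,0,0,0,0.5]]]' | grep -E "pos|force"; done
```

```text
position: [0.588, 0.1154, 0.1749]
ft_force: [-0.3, 0.1, 2.5]
position: [0.588, 0.1152, 0.1749]
ft_force: [0.1, 2.4, 3.9]
position: [0.5877, 0.1133, 0.1741]
ft_force: [0.7, -0.2, -1.2]
position: [0.5876, 0.1131, 0.174]
ft_force: [-0.6, 1.0, -2.4]
position: [0.5876, 0.1129, 0.1743]
ft_force: [-0.1, 1.4, -2.5]
```

It dropped in: vertical force went to zero while lateral force is building. I'll back off sideways and go down.

```bash
python3 -m jog '[[[0,0.05,0.1,0,0,0,0.5],[0,0,0.1,0,0,0,0.5],[0,0,0,0,0,0,0.5]]]' | grep -E "pos|force"; for i in 1 2 3; do python3 -m jog '[[[0,0,0.1,0,0,0,0.5],[0,0,0,0,0,0,0.5]]]' | grep -E "pos|force|rot"; done
```

```text
position: [0.588, 0.1131, 0.1726]
ft_force: [-0.4, 0.4, -2.4]
position: [0.588, 0.1132, 0.1716]
tool_rot: [0.081, -3.141, 0.001]
ft_force: [-0.2, 0.9, -1.9]
position: [0.5879, 0.1132, 0.1706]
tool_rot: [0.082, -3.14, 0.001]
ft_force: [0.3, 0.3, -1.8]
position: [0.5879, 0.1133, 0.1695]
tool_rot: [0.082, -3.14, 0.001]
ft_force: [-0.3, -0.3, -1.7]
```

```bash
for i in 1 2 3 4 5; do python3 -m jog '[[[0,0,0.1,0,0,0,0.5],[0,0,0,0,0,0,0.5]]]' | grep -E "pos|force"; done
```

```text
position: [0.588, 0.1134, 0.1689]
ft_force: [-0.8, -0.6, 0.5]
position: [0.588, 0.1134, 0.168]
ft_force: [-0.9, -0.2, 1.1]
position: [0.588, 0.1134, 0.1669]
ft_force: [-1.4, -1.2, 4.2]
position: [0.5881, 0.1134, 0.1666]
ft_force: [-2.6, -2.2, 8.2]
position: [0.5881, 0.1135, 0.1664]
ft_force: [-4.3, -2.0, 12.7]
```

```bash
for i in 1 2 3 4; do python3 -m jog '[[[0,0,0,0,0,4,0.5],[0,0,0,0,0,0,0.5]]]' | grep -E "pos|force|rot"; python3 -c "
from bench import ctrl;print(ctrl.get_state()['torque'])"; done
```

```text
position: [0.5887, 0.1139, 0.1664]
tool_rot: [0.03, 3.139, -0.0]
ft_force: [-2.5, -0.4, 10.3]
[-0.21987377  0.56238926  0.00251369]
position: [0.5888, 0.114, 0.1662]
tool_rot: [0.139, 3.136, 0.001]
ft_force: [-2.0, -0.7, 9.4]
[-0.12910106  0.27873078  0.00261036]
position: [0.5888, 0.114, 0.1662]
tool_rot: [0.249, 3.129, 0.001]
ft_force: [-2.0, -1.4, 9.7]
[-0.08781903  0.39008686  0.02892761]
position: [0.5888, 0.114, 0.1663]
tool_rot: [0.358, 3.119, 0.001]
ft_force: [-1.7, -0.9, 10.0]
[-0.20019159  0.38451237  0.00408489]
```

It turns freely with small torque, so the lug is on the ledge. I'll continue in small steps and watch for the drop.

```bash
for i in 1 2 3 4 5; do python3 -m jog '[[[0,0,0,0,0,4,0.5],[0,0,0,0,0,0,0.5]]]' | grep -E "pos|force|rot"; done
```

```text
position: [0.5888, 0.114, 0.1663]
tool_rot: [0.466, 3.104, 0.001]
ft_force: [-3.0, -1.2, 9.4]
position: [0.5888, 0.114, 0.1663]
tool_rot: [0.574, 3.086, 0.001]
ft_force: [-3.3, -0.3, 9.9]
position: [0.5888, 0.1139, 0.166]
tool_rot: [0.682, 3.064, 0.001]
ft_force: [-1.1, -0.5, 8.4]
position: [0.5888, 0.1138, 0.1661]
tool_rot: [0.788, 3.039, 0.001]
ft_force: [-1.8, -0.8, 8.6]
position: [0.5888, 0.1138, 0.1663]
tool_rot: [0.894, 3.009, 0.001]
ft_force: [-2.1, -2.4, 9.7]
```

```bash
for i in 1 2 3; do python3 -m jog '[[[0,0,0,0,0,3,0.5],[0,0,0,0,0,0,0.5]]]' | grep -E "pos|force|rot"; done
```

```text
position: [0.5888, 0.1138, 0.1664]
tool_rot: [0.972, 2.985, 0.001]
ft_force: [-2.2, -0.8, 10.1]
position: [0.5888, 0.1137, 0.1664]
tool_rot: [1.05, 2.958, 0.001]
ft_force: [-1.8, -1.2, 10.3]
position: [0.5888, 0.1138, 0.1664]
tool_rot: [1.127, 2.93, 0.001]
ft_force: [-1.7, -0.5, 10.1]
```

```bash
for i in 1 2 ; do python3 -m jog '[[[0,0,0,0,0,3,0.5],[0,0,0,0,0,0,0.5]]]' | grep -E "pos|force|rot"; done
```

```text
position: [0.5889, 0.1137, 0.1664]
tool_rot: [1.203, 2.899, 0.001]
ft_force: [-2.5, -1.2, 10.1]
position: [0.5888, 0.1137, 0.1664]
tool_rot: [1.279, 2.867, 0.001]
ft_force: [-2.2, -1.3, 11.0]
```

```bash
for i in 1 2 3; do python3 -m jog '[[[0,0,0,0,0,3,0.5],[0,0,0,0,0,0,0.5]]]' | grep -E "pos|force|rot"; done;python3 - <<'E'
from h import *
f,K,T=cam("side");s=f[210:310,260:380]
cv2.imwrite("pics/t.png",cv2.resize(s,(600,500),interpolation=cv2.INTER_CUBIC)[:,:,::-1])
E
```

```text
position: [0.5888, 0.1136, 0.1664]
tool_rot: [1.354, 2.832, 0.001]
ft_force: [-1.8, -1.4, 9.1]
position: [0.5888, 0.1136, 0.1664]
tool_rot: [1.427, 2.796, 0.001]
ft_force: [-2.4, -1.0, 10.1]
position: [0.5888, 0.1136, 0.1661]
tool_rot: [1.5, 2.758, 0.001]
ft_force: [-2.3, -1.8, 7.7]
```

View pics/t.png

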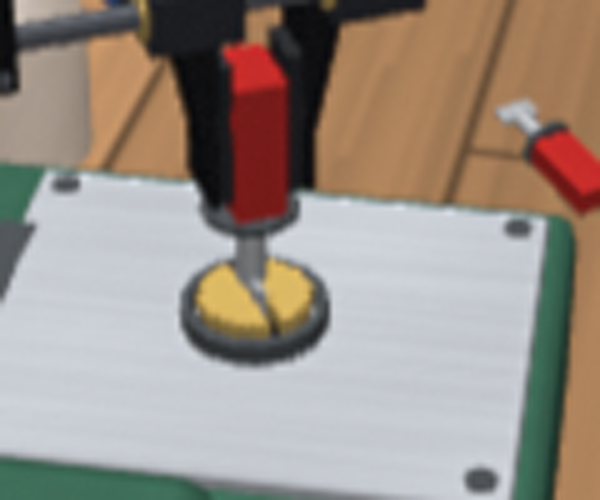

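The stud has clearly turned with the key: the slot now runs diagonally at crop (265, 300) and the head sits lower than before. It hasn't dropped yet, so I'll continue.

```bash
for i in 1 2 3; do python3 -m jog '[[[0,0,0.02,0,0,3,0.5],[0,0,0,0,0,0,0.5]]]' | grep -E "pos|force|rot"; done
```

```text
position: [0.5887, 0.1137, 0.1654]
tool_rot: [1.571, 2.718, 0.002]
ft_force: [-1.6, 0.2, 5.3]
position: [0.5885, 0.1136, 0.1644]
tool_rot: [1.641, 2.678, 0.002]
ft_force: [0.3, -0.3, 2.3]
position: [0.5883, 0.1136, 0.1639]
tool_rot: [1.71, 2.635, 0.001]
ft_force: [1.0, -0.0, 0.3]
```

It's dropping, with force falling and z sinking. I'll press down without turning.

```bash
for i in 1 2 3 4; do python3 -m jog '[[[0,0,0.1,0,0,0,0.5],[0,0,0,0,0,0,0.5]]]' | grep -E "pos|force"; done
```

```text
position: [0.5883, 0.1137, 0.1634]
ft_force: [1.1, 0.1, 4.2]
position: [0.5884, 0.1137, 0.1633]
ft_force: [-0.5, 0.4, 8.5]
position: [0.5885, 0.1137, 0.1632]
ft_force: [-3.1, 0.3, 12.6]
position: [0.5885, 0.1138, 0.1631]
ft_force: [-4.4, -1.0, 17.6]
```

z settles at 0.1631, as expected for 7 mm down. I'll relieve the press and withdraw, watching the pull force.

```bash
python3 -m jog '[[[0,0,-0.2,0,0,0,0.5],[0,0,-0.2,0,0,-1,0.5],[0,0,0,0,0,-1,0.5],[0,0,0,0,0,0,0.5]]]' | grep -E "pos|force|rot";python3 -c "
from bench import ctrl;print(ctrl.get_state()['torque'])"; for i in 1 2 ; do python3 -m jog '[[[0,0,-0.1,0,0,0,0.5],[0,0,0,0,0,0,0.5]]]' | grep -E "pos|force"; done
```

```text
position: [0.5877, 0.1135, 0.1635]
tool_rot: [-1.663, -2.664, 0.0]
ft_force: [-0.1, 0.2, -0.1]
[ 0.10364101 -0.34226124  0.03129739]
position: [0.5876, 0.1135, 0.1646]
ft_force: [0.1, 0.0, -2.8]
position: [0.5877, 0.1134, 0.166]
ft_force: [0.0, 0.7, -1.9]
```

Little pull, just the key's weight. I'll lift clear and check the stud.

```bash
python3 -m jog '[[[0,0,-0.2,0,0,0,0.5],[0,0,-0.3,0,0,0,0.5],[0,0,-0.5,0,0,0,0.5],[0,0,-1,0,0,0,0.5],[0,0,-1.5,0,0,0,0.5],[0,0,-2,0,0,0,0.5],[0,0,-1,0,0,0,0.5],[0,0,0,0,0,0,0.5]]]'
python3 - <<'E'
from h import *
f,K,T=cam("side");s=f[180:310,240:400]
cv2.imwrite("pics/u.png",cv2.resize(s,(640,520),interpolation=cv2.INTER_CUBIC)[:,:,::-1])
E
```

```text
time: 20.0
position: [0.5891, 0.114, 0.2336]
tool_rot: [1.664, 2.661, 0.004]
ft_force: [0.2, 1.0, -1.5]
grip_width: 0.205
```

View pics/u.png

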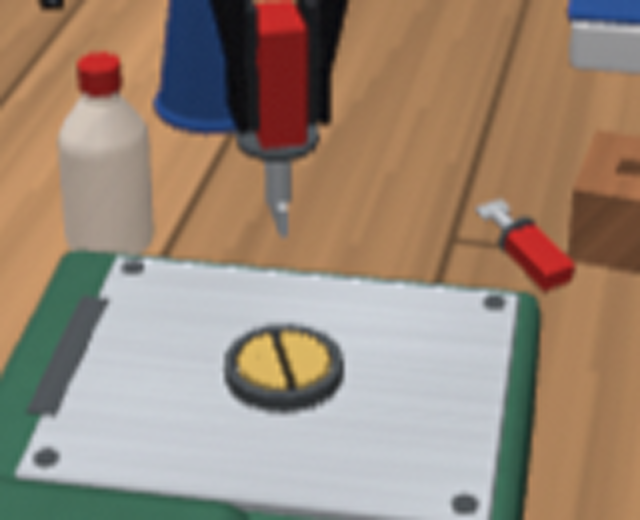

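The head is level with the dark rim, slot turned (crop 285, 362), and the bottle and cone are in place. I'll return to the grasp pose over the stand.

```bash
python3 -m jog '[[[0,0,0,0,0,-8.5,0.5],[0,0,0,0,0,-8.5,0.5],[0,0,0,0,0,-8.5,0.5],[0,0,0,0,0,-8.5,0.5],[0,0,0,0,0,-8.5,0.5],[0,0,0,0,0,-8.5,0.5],[0,0,0,0,0,-8.5,0.5],[0,0,0,0,0,0,0.5]]]' && python3 -m jog '[[[1.08,-2.83,0,0,0,0,0.5],[1.08,-2.83,0,0,0,0,0.5],[1.08,-2.83,0,0,0,0,0.5],[1.08,-2.83,0,0,0,0,0.5],[1.08,-2.83,0,0,0,0,0.5],[1.08,-2.83,0,0,0,0,0.5],[1.08,-2.83,0,0,0,0,0.5],[1.08,-2.83,0,0,0,0,0.5],[1.08,-2.83,0,0,0,0,0.5],[1.08,-2.83,0,0,0,0,0.5],[0,0,0,0,0,0,0.5],[0,0,0,0,0,0,0.5]]]'
python3 - <<'E'
from h import *
f,K,T=cam("side");p=np.array(ctrl.get_state()["position"]);print(p)
for l in ("key_grip","stand_hole0"):
  print(l,[(round(r["conf"],2),np.round(np.array(r["point"])*[400,640],1).tolist()) for r in finder.spot_point(l,"side")])
print(proj(K,T,p-[0,0,.0055]),proj(K,T,[.4595,-.158,.045]))
E
```

```text
time: 20.85
position: [0.5874, 0.1131, 0.23]
tool_rot: [-0.123, -3.137, -0.0]
ft_force: [-0.1, 0.2, -1.5]
grip_width: 0.201
time: 22.05
position: [0.4576, -0.1604, 0.2309]
tool_rot: [-0.131, -3.139, -0.001]
ft_force: [0.4, -0.1, -1.2]
grip_width: 0.203
[ 0.45809397 -0.15936067  0.23097543]
key_grip [(0.79, [246.9, 377.5]), (0.72, [142.9, 409.8])]
stand_hole0 [(0.69, [220.7, 400.3])]
(np.float64(141.06559005153193), np.float64(410.50672856763396)) (np.float64(221.4740675469367), np.float64(401.71537877512014))
```

```bash
python3 -m jog '[[[-0.1,0.05,2.5,0,0,0,0.5],[0,0,2.5,0,0,0,0.5],[0,0,2.5,0,0,0,0.5],[0,0,2,0,0,0,0.5],[0,0,1,0,0,0,0.5],[0,0,0,0,0,0,0.5]]]';python3 -m jog '[[[0,0,0.6,0,0,0,0.5],[0,0,0.6,0,0,0,0.5],[0,0,0,0,0,0,0.5],[0,0,0,0,0,0,0.5]]]'
```

```text
time: 22.8
position: [0.4586, -0.1585, 0.1251]
tool_rot: [-0.122, -3.137, -0.003]
ft_force: [-1.5, 0.2, -1.9]
grip_width: 0.205
time: 23.2
position: [0.4592, -0.1598, 0.1144]
tool_rot: [0.124, 3.139, -0.001]
ft_force: [1.1, 0.0, -2.2]
grip_width: 0.204
```

```bash
python3 -m jog '[[[0,0,0.4,0,0,0,0.5],[0,0,0.4,0,0,0,0.5],[0,0,0,0,0,0,0.5]]]'|grep -E "pos|force";python3 -m jog '[[[0,0,0.7,0,0,0,0.5],[0,0,0.7,0,0,0,0.5],[0,0,0.6,0,0,0,0.5],[0,0,0.3,0,0,0,0.5],[0,0,0,0,0,0,0.5]]]'|grep -E "pos|force"
```

```text
position: [0.4585, -0.1597, 0.1055]
ft_force: [-0.1, 0.1, -2.1]
position: [0.4586, -0.1595, 0.0825]
ft_force: [0.8, 0.1, -1.3]
```

```bash
for i in 1 2 3; do python3 -m jog '[[[0,0,0.12,0,0,0,0.5],[0,0,0,0,0,0,0.5]]]'|grep -E "pos|force"; done
```

```text
position: [0.4592, -0.1598, 0.082]
ft_force: [-0.1, -1.0, -1.3]
position: [0.459, -0.1598, 0.0808]
ft_force: [-0.2, 0.4, -1.5]
position: [0.4591, -0.1598, 0.0795]
ft_force: [-0.4, -0.5, -1.4]
```

```bash
for i in 1 2; do python3 -m jog '[[[0,0,0.07,0,0,0,0.5],[0,0,0,0,0,0,0.5]]]'|grep -E "pos|force"; done
```

```text
position: [0.4591, -0.1598, 0.0795]
ft_force: [-3.4, 1.4, 5.6]
position: [0.4591, -0.1598, 0.0795]
ft_force: [-5.0, 0.6, 11.7]
```

The flange is seated at z 0.0795, same as at the grasp. I'll relieve, open and retreat.

```bash
python3 -m jog '[[[0,0,-0.12,0,0,0,0.5],[0,0,0,0,0,0,2.2],[0,0,0,0,0,0,3],[0,0,0,0,0,0,6],[0,0,0,0,0,0,8],[0,0,0,0,0,0,8],[0,0,0,0,0,0,8],[0,0,0,0,0,0,8]]]'; python3 -m jog '[[[0,0,-1,0,0,0,8],[0,0,-2,0,0,0,8],[0,0,-3,0,0,0,8],[0,0,-4,0,0,0,8],[0,0,-4,0,0,0,8],[0,-3,-3,0,0,0,8],[0,-4,0,0,0,0,8],[0,-4,0,0,0,0,8],[0,-4,0,0,0,0,8],[0,-4,0,0,0,0,8],[0,0,0,0,0,0,8],[0,0,0,0,0,0,8]]]'
python3 - <<'E'
from h import *
C={c:cam(c) for c in("side","top")}
D={}
for l in("key_grip","stand_hole0","oil","cone","tub"):
  for c in C:
    D[l,c]=[np.array(r["point"])*[400,640] for r in finder.spot_point(l,c)]
    print(l,c,np.round(D[l,c],1).tolist())
a,b=C["side"][0][190:290,280:440],C["top"][0][190:310,180:372]
cv2.imwrite("pics/end.png",np.hstack([cv2.resize(x,(400,250),interpolation=cv2.INTER_CUBIC) for x in(a,b)])[:,:,::-1])
E
```

```text
time: 25.8
position: [0.459, -0.1597, 0.0793]
tool_rot: [-0.124, -3.139, 0.0]
ft_force: [-0.1, 0.2, -0.3]
grip_width: 0.715
time: 27.0
position: [0.4438, -0.3498, 0.2495]
tool_rot: [0.127, 3.139, 0.002]
ft_force: [-0.2, 1.0, -0.5]
grip_width: 0.916
key_grip side [[210.3, 403.0], [246.1, 374.8]]
key_grip top [[254.1, 318.7]]
stand_hole0 side [[221.8, 400.4]]
stand_hole0 top [[278.5, 338.7]]
oil side [[241.4, 266.8]]
oil top [[153.3, 310.5]]
cone side [[203.8, 297.2]]
cone top [[163.9, 378.2], [277.9, 341.2]]
tub side [[236.8, 265.8]]
tub top [[276.6, 437.4]]
```

View pics/end.png

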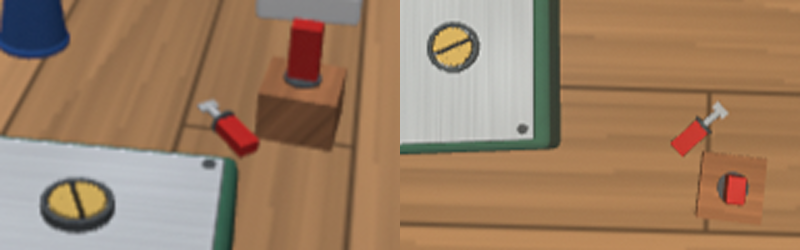

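The key stands upright and home in the stand, the stud is turned and level with the rim, and the robot is clear.

```bash
python3 -c "
from bench import close_job;print(close_job())"
```

```text
the job is handed in; nothing more can be done
None
```

The stud is locked and the large key is back in its stand. I handed the job in with the clock at about 27 s of the 72 allowed.

- **Locking:** I found the slot by feel, pressed the stud to its ledge and turned it clockwise about 1.2 rad with roughly 10–12 N, until it dropped. I then pressed it about 3.5 mm further, so it is about 7 mm down. The most I pressed was about 19 N. The key came back out with almost no pull.
- **Key in stand:** the flange met the stand at the same height as when I first gripped the key, 79.5 mm at the tool. The final pictures show the key upright in its stand and the stud's head level with the rim.
- **Other things:** the oil bottle and thread cone were found within a few pixels of where they started, in both views. The tub matched in the top view. In the side view its detection landed on the bottle instead, so I disregarded it.
- **Mishap:** the small spare key, which was standing near the stand, was lying on the table after my first descent. The gripper probably knocked it over. It was not one of the things to leave alone, and it stayed on the table.

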